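# Set the driver's clutch collar to 7 under its guard bail

### The job

The electric screwdriver in the slanted dock is to be used for putting up the shelves: swing the steel guard bail fully back off its nose, towards the robot, turn the numbered clutch collar until it clicks in at 7, then swing the bail forward again, fully home over the nose. Leave everything else on the bench where it is.

Things in the scene. Friction and masses are not known exactly. Their poses are not given: they have to be found in the camera images.
- driver: Black in-line electric screwdriver, 158 mm long, 41 mm thick, fixed in the dock. Origin: centre of its butt. z runs from butt to nose; the nose leans 30 degrees from vertical, away from the robot. y is level, parallel to the bail's hinge; x points up and towards the robot. Along z: body to 107 mm, collar 108 to 142 mm, steel nose (25 mm thick, then 16 mm) to 158 mm.
- dock: Grey slanted dock fixed to the bench; its x points roughly at the robot, z up. Origin on the bench: its base plate reaches x -80 to 120 mm, y -67 to 67 mm, 12 mm thick. The driver's butt is at x 60, y 0, z 35 mm. Two side cheeks (outer faces 98 mm apart, 50 mm wide) follow the driver up to 90 mm from its butt.
- collar_grip (a point): Centre of the grey ribbed clutch collar (60 mm diameter, 34 mm long), on the driver's axis, 125 mm along it from the butt. Axes turn with the collar; z along the driver, towards the nose. Once the bail is back, the collar can be grasped at any angle round it with the fingers pointing down along the driver's axis; the nose stands up 33 mm above this point.
- collar (a joint): Turn of the collar, rad, growing clockwise seen looking down on the nose. White numbers 1 to 9 on its upper end face, 18 degrees (0.314 rad) apart; the one at the white index line on the nose's robot side is set. 0 is 1, 1.885 is 7, 2.513 is 9; stops at 1 and 9. Clicks into each number; moving on takes about 0.1 N m; let go between two, it snaps to the nearer. Starts between 1 and 5.
- bail (a joint): Swing of the guard bail, rad: 0 is fully forward (home: crossbar over the nose, on the driver's axis), growing as it swings back towards the robot, to a stop at 1.66. Stays where it is left (rubs with about 0.16 N m, some 2 to 3 N at the crossbar). Starts at 0 to 0.25.
- bail_bar (a point): Middle of the bail's crossbar: a level steel bar 14 mm thick over its middle 70 mm. The bail is a U of 10 mm rod, its arms 58 mm to each side of the middle. Home, the bar's centre is 65 mm from the collar centre along the driver's axis, 32 mm beyond the nose's end. Axes turn with the bail: y along the bar, z from the hinge to the bar.
- bail_hinge (a point): Point on the bail's hinge line, midway between its pins, on the driver's axis 80 mm from the butt. The crossbar moves on a circle of radius 110 mm about it. Does not move.
- tape_roll: Roll of clear packing tape, 104 mm across, 48 mm high, loose; origin at the centre of its underside. To be left alone.
- nut_jar: Jar of nuts, 68 mm across, 85 mm high, loose; origin at the centre of its underside. To be left alone.
- spanner: Spanner 180 mm long, about 20 mm high, lying along its x; origin at the middle of its underside. To be left alone.
- calculator: Desk calculator 150 x 100 x 18 mm; origin at the centre of its underside. To be left alone.
- small_carton: Closed carton 110 x 160 x 80 mm; origin at the centre of its underside. To be left alone.
- mug: White mug, 80 mm across, 90 mm high; origin at the centre of its underside. To be left alone.
- clipboard: Clipboard 230 x 160 mm, 14 mm high at its clip; origin at the centre of its underside. To be left alone.

How it is judged:
On the way, in this order (a step that is already met when the one before it is completed fails the run):
1. the bail is swung back (past 1.3 rad) (value of joint bail above 1.3 rad), for 0.2 s.
2. the collar stands at 7 (1.885 within 0.09 rad) while the bail is back (value of joint collar between 1.795 and 1.975 rad and value of joint bail above 1 rad), for 0.3 s.
At the end, for the whole second after the job is handed in: The collar is clicked in at 7 (1.885 rad within 0.09), the bail is home over the nose (below 0.1 rad) and at rest, and nothing else on the bench has been shifted by more than 30 mm at any time (value of joint collar between 1.795 and 1.975 rad and value of joint bail below 0.1 rad and velocity of joint bail between -0.05 and 0.05 rad/s); the robot touches nothing.
It fails at once if another thing on the bench is shifted by more than 30 mm (distance of any of tape_roll, nut_jar, spanner, calculator, small_carton, mug, clipboard from where it was at the start of the episode above 0.03 m).
It also fails if it takes over 72 s, if anything falls off the work surface, if the arm or the gripper's body presses on something with over 40 N, if the wrist force passes 120 N, or if a joint passes its speed limit or range.

### The arm

A 6-joint arm with a two-finger parallel gripper is mounted at the origin on the work surface. World frame = base frame: x ahead of the robot, y to its left, z up, the work surface at z = 0. Lengths are in m, angles in rad, forces in N, time in s.
With the tool pointing down it reaches from about 0.25 to 0.725 m from the base axis. Payload 4 kg.
Tool frame: the origin (TCP) lies midway between the tips of the shut fingers; the grasp point (between the pads) lies 19 mm behind it; z points along the fingers, y is the direction in which the jaws open and shut (so a half turn about z gives the same grasp; the last joint's range is limited). The gripper opens to 85 mm and grips with 20 to 120 N. Pads are 22 mm wide; open, the fingers measure 114 mm over their backs; the gripper's body (76 mm by 85 mm) begins 54 mm behind the grasp point. The pads swing forward as they close: fully open they stand 13 mm farther back than shut.
Start: joints at [-1.165, 0.241, 0.005, 1.335, 0, 1.571], TCP at [0.197, -0.459, 0.231] pointing down, gripper open.
Joint ranges: [-2.72, 2.72], [-1.05, 1.87], [-1.09, 1.28], [-1.99, 2.15], [-1.42, 1.44], [-3.14, 3.14]. Speed limits (rad/s): [2.79, 2.79, 3.14, 3.14, 3.14, 3.14].

### API

Orientations are given as a unit quaternion [x, y, z, w].
In Python, from workcell import bot, vision gives the robot as it stands. The module is installed in compiled form; this text tells all that it offers.
- The arm moves only by the tool send_rows, never from a script. Its argument "targets" is a list that holds one entry, the list of rows, each a list of 5 numbers: the shift along the world's x, y, z in cm, then the turn about the world's z in rad, then the finger opening in cm, from 0 to 8.54. A call has 1 to 12 rows; each row is the pose to reach, as a shift and turn from the pose commanded when the call began; what a row does not reach only later rows make up. A row lasts 1/8 s, in which the tool goes at most 62.5 mm and 10.7 degrees, less where a joint would pass 70% of its speed; a pose out of reach is approached as far as the arm can. A call with a gripper value outside its range is refused whole. The fingers move at their own pace and stop on an object; the grip force is fixed at half the most. Time passes only in rows, so rows that repeat a pose let the fingers close. It gives the time, the measured TCP pose, the force and the opening at its end, in the units of the state.
- bot.get_obs(): the state, without advancing time (a new reading comes with each control period).
- vision.camera(name): name is "side" or "top" or "wrist"; returns the picture (400x640x3 uint8, red, green, blue); there is no depth.
- vision.get_calibration(name): a dict with "vertical_fov" (degrees; the focal length in pixels is half the picture's height over the tangent of half this angle, whatever the lens; pixels are square), "cx", "cy" (the principal point, pixels), "rvec" (rotation vector, rad) and "tvec" (3), from world to camera coordinates, as OpenCV has them; the wrist camera has in their place "T_tool_cam" (4x4, takes a point from camera to tool coordinates, whose origin is the TCP and whose axes are the flange's). Camera axes: x right, y down, z forward; pixel columns grow to the right and rows downward; lengths in m; the calibration is good to about 2 mm. A picture is of the moment at which its call begins: read the wrist's pose just before it. get_calibration takes no time and is no camera call.
- bot.job_done(): hands the job in, once; it reports no verdict.
Trained networks look in the newest picture that a camera, given by its name, has taken for a name from the list of things; names that differ only in an ending like _2 or _b are one class to them, and where a whole thing is asked for, a point or a joint stands for the part that bears it (a point fixed in the world has none). Each returns a list of dicts, best first, with "score" (0 to 1); they miss things now and then, are a little off and sometimes report something else, mostly with a low value. They report only what shows in the picture. A call takes as long as a camera call.
- vision.boxes_of(target, camera): "uv" ([column, row] in pixels, amid what is visible of it).
The state is a dict: "clock": time; "joint_pos": joint angles; "joint_vel": joint speeds; "tau": joint torques, N m; "eef_pos": TCP position; "tool_rot": TCP orientation; "ft_force": force on the tool from outside, world axes, zero at the start; "ft_torque": the same for the moment, N m; "grip_width": finger opening in m.
Only numpy, scipy, OpenCV 4.12 (cv2) and the standard library are available. Lean on these libraries where they do the work, as an engineer would, in place of code of your own. Each camera call takes 0.05 s, during which the arm holds its last target.

## Working session

There is one attempt and no reset: what is moved stays moved. The work goes in short steps, Python scripts to look and compute and a tool call to move; the robot and the scene stay as the last step left them, time stands still between calls to the robot, and variables do not carry over. Pictures are saved under pics/ and viewed, and the job is handed in when it is done.

Besides the shell and the picture viewer there is one more tool, called after "Request:" as name([rows], argument=value, ...), one row to a line, values as JSON. send_rows: Moves the arm, as the interface text tells. Its arguments: {"type":"object","properties":{"targets":{"type":"array"}},"required":["targets"]}

```bash
mkdir -p pics; ls
python3 - <<'E'
from workcell import bot, vision
import cv2,json
o=bot.get_obs()
print({k:(v if not hasattr(v,'tolist') else v.tolist()) for k,v in o.items()})
for n in ["side","top","wrist"]:
    im=vision.camera(n); cv2.imwrite(f"pics/{n}0.png",im[:,:,::-1])
    print(n,vision.get_calibration(n))
    for t in ["driver","dock","collar_grip","bail_bar","collar"]:
        try: print(t,[(d['uv'],round(d['score'],2)) for d in vision.boxes_of(t,n)][:2])
        except Exception as e: print(t,e)
print(bot.get_obs()["clock"])
E
```

```text
pics
{'clock': 0.0, 'joint_pos': [-1.1649947922870185, 0.24140407207138978, 0.003735315929863301, 1.33520290217517, 4.398204085300098e-06, 1.5708100891157852], 'joint_vel': [0.0010753540026219107, 0.0011338684642657863, 0.002860366254073392, -0.0007392857956640468, 0.0006284423109400541, -0.0017184314415739327], 'tau': [-0.0010219520845566876, -37.231764793395996, 25.240870714187622, 0.017106813029386103, 2.1800199192512082e-05, 1.2899991475023853e-06], 'eef_pos': [0.19713094354260846, -0.458815524351822, 0.2304216392946992], 'tool_rot': [0.9794870215373768, 0.2015045852708008, -0.00020695448809152339, -0.0010168207908861809], 'ft_force': [-0.3400528296476213, 0.36716749571429025, 0.10411797478317193], 'ft_torque': [-0.01601471160535809, -0.03215716412476983, -0.023175080557007597], 'grip_width': 0.08556075947953058}
side {'vertical_fov': 44.98319395684784, 'cx': 311.41770506510863, 'cy': 204.9314070084628, 'rvec': array([ 2.21979689, -0.22561882,  0.1163214 ]), 'tvec': array([-0.49803862,  0.16708857,  1.46906572])}
driver [([316.7, 169.9], 0.75)]
dock [([313.9, 194.3], 0.58)]
colla
[... 317 characters left out ...]
0.9], 0.89)]
dock [([261.7, 192.1], 0.9), ([182.2, 177.3], 0.69)]
collar_grip [([259.3, 180.0], 0.47)]
bail_bar [([260.9, 169.0], 0.71)]
collar [([263.9, 181.2], 0.6), ([263.8, 195.5], 0.46)]
wrist {'vertical_fov': 69.47709299863949, 'cx': 316.40452996203766, 'cy': 199.93387084824298, 'T_tool_cam': array([[-7.88985810e-04, -9.62388489e-01, -2.71675862e-01,
         6.81871081e-02],
       [ 9.99999461e-01, -5.75885846e-04, -8.64116061e-04,
         1.70870898e-04],
       [ 6.75161067e-04, -2.71676397e-01,  9.62388424e-01,
        -1.43773583e-01],
       [ 0.00000000e+00,  0.00000000e+00,  0.00000000e+00,
         1.00000000e+00]])}
driver []
dock []
collar_grip []
bail_bar []
collar []
0.9
```

View pics/side0.png

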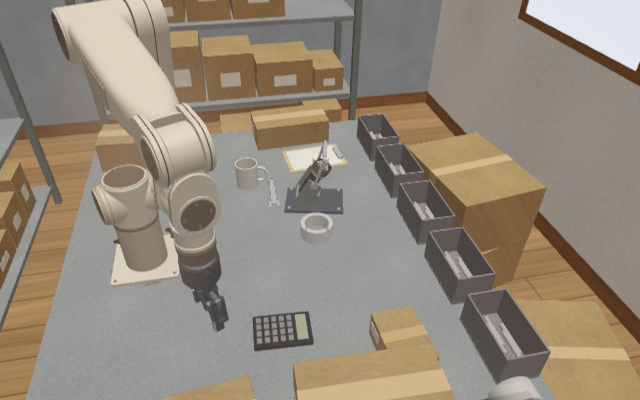

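View pics/top0.png

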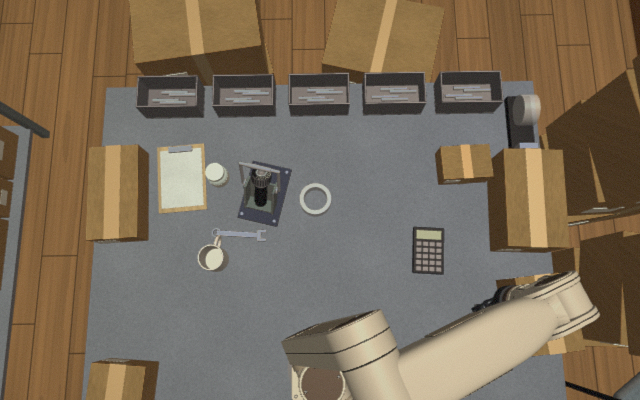

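Run:
```python
import cv2
a=cv2.imread("pics/side0.png")[110:260,230:410];cv2.imwrite("pics/side0c.png",cv2.resize(a,None,fx=4.4,fy=4,interpolation=cv2.INTER_CUBIC)[:600,:800])
a=cv2.imread("pics/top0.png")[120:260,180:340];cv2.imwrite("pics/top0c.png",cv2.resize(a,None,fx=4,fy=4,interpolation=cv2.INTER_CUBIC))
```

```text
(no output)
```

View pics/side0c.png

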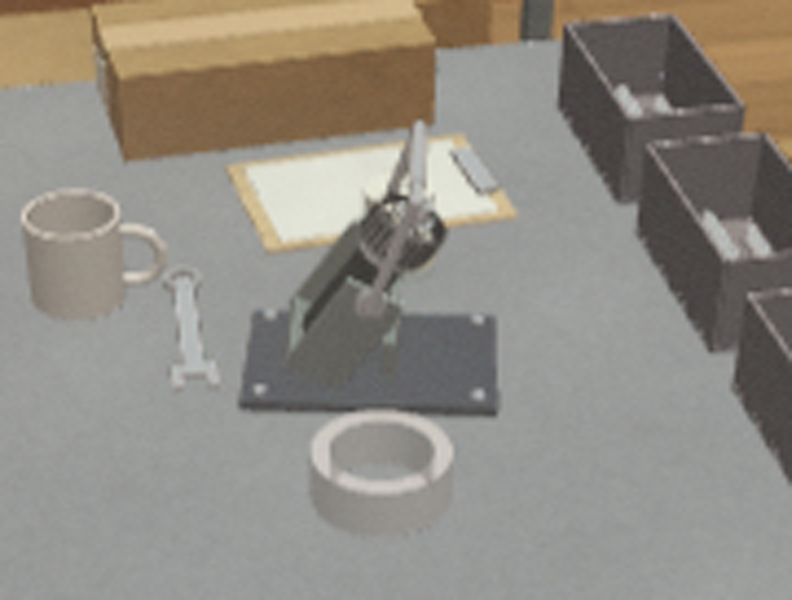

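View pics/top0c.png

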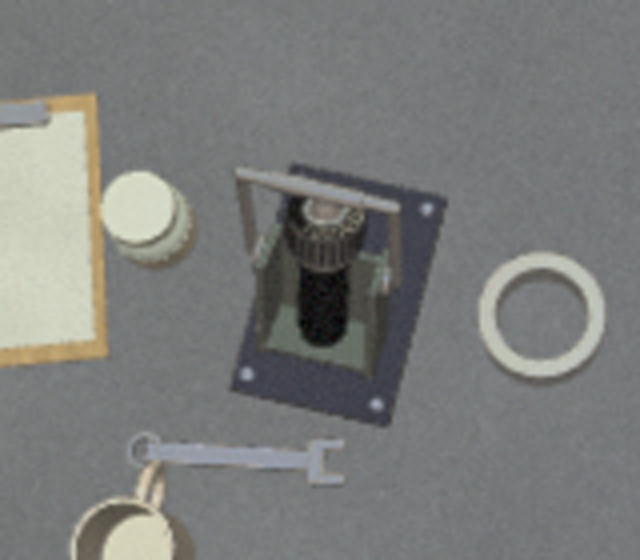

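Side view: the bail stands almost home over the nose, and the tape roll is on the right of the dock. Top view: the plate corners are near (252,161), (292,170), (277,227) and (238,217), and the jar is at (216,175). I'll fit the dock pose from the plate corners and the bail bar ends.

```bash
cat > h.py <<'E'
import numpy as np, cv2
from workcell import bot, vision
from scipy.spatial.transform import Rotation as R
def K(c): 
    f=200/np.tan(np.radians(c["vertical_fov"]/2)); return np.array([[f,0,c["cx"]],[0,f,c["cy"]],[0,0,1]])
def proj(name,P,obs=None):
    c=vision.get_calibration(name)
    if name=="wrist":
        o=obs or bot.get_obs(); T=np.eye(4); T[:3,:3]=R.from_quat(o["tool_rot"]).as_matrix(); T[:3,3]=o["eef_pos"]
        M=np.linalg.inv(T@c["T_tool_cam"]); rv=cv2.Rodrigues(M[:3,:3])[0]; tv=M[:3,3]
    else: rv,tv=c["rvec"],c["tvec"]
    return cv2.projectPoints(np.asarray(P,float).reshape(-1,3),rv,tv,K(c),None)[0].reshape(-1,2)
def d2w(p,q): # dock pose p=(x,y,yaw), q in dock mm
    q=np.asarray(q,float).reshape(-1,3)/1000; c,s=np.cos(p[2]),np.sin(p[2])
    return np.c_[p[0]+c*q[:,0]-s*q[:,1],p[1]+s*q[:,0]+c*q[:,1],q[:,2]]
def drv(x,y,z): # driver frame mm -> dock mm
    return np.array([60,0,35.])+x*np.array([.8660254,0,.5])+y*np.array([0,1,0])+z*np.array([-.5,0,.8660254])
def bar(b,y=0): return drv(110*np.sin(b),y,80+110*np.cos(b))
E
cat > fit.py <<'E'
from h import *
from scipy.optimize import least_squares
pl=[[-80,67,12],[-80,-67,12],[120,-67,12],[120,67,12]]
top=np.array([[252.5,160.75],[291.75,170],[277,226.75],[237.75,217.5]])
side=np.array([[286.8,187.5],[343,189.25],[343.2,211],[284.5,210.5]]) # unordered corners
tb=np.array([[239.8,163.2],[279.5,171.7]])
def res(v,sp):
    r=[proj("top",d2w(v,pl))-top]
    if sp is not None: r.append(proj("side",d2w(v,pl))-side[sp])
    e=proj("top",d2w(v,[bar(v[3],58),bar(v[3],-58)]));r.append(e-tb)
    return np.concatenate(r).ravel()
best=None
for y0 in np.arange(0,6.28,.5):
    s=least_squares(lambda v:res(v,None),[.55,.15,y0,.1])
    if best is None or s.cost<best.cost: best=s
print(best.x,best.cost); v=best.x
print("side corners",proj("side",d2w(v,pl)).round(1).tolist())
import itertools
pp=proj("side",d2w(v,pl)); sp=[int(np.argmin(np.linalg.norm(side-p,axis=1))) for p in pp]
s=least_squares(lambda v:res(v,sp),v); print(sp,s.x,s.cost,s.fun.round(1))
print("bar w",d2w(s.x,bar(s.x[3])), "side bar ends",proj("side",d2w(s.x,[bar(s.x[3],58),bar(s.x[3],-58)])).round(1).tolist())
E
python3 fit.py
```

```text
Traceback (most recent call last):
  File "fit.py", line 14, in <module>
    s=least_squares(lambda v:res(v,None),[.55,.15,y0,.1])
  File "fit.py", line 14, in <lambda>
    s=least_squares(lambda v:res(v,None),[.55,.15,y0,.1])
                             ~~~^^^^^^^^
  File "fit.py", line 8, in res
    r=[proj("top",d2w(v,pl))-top]
       ~~~~^^^^^^^^^^^^^^^^^
  File "h.py", line 7, in proj
    c=vision.get_calibration(name)
ValueError: time passes only in moves, steps and waits
```

```bash
sed -i 's/^def proj/_C={}\ndef cal(n):\n    if n not in _C: _C[n]=vision.get_calibration(n)\n    return _C[n]\ndef proj/; s/c=vision.get_calibration(name)/c=cal(name)/' h.py; python3 fit.py
```

```text
[0.57228165 0.17751257 2.78125233 0.17391881] 4807.837164574879
side corners [[339.5, 213.9], [343.6, 190.8], [288.9, 185.6], [281.5, 208.0]]
[2, 1, 0, 3] [0.57416072 0.17776889 2.865342   0.18768104] 4816.886032615262 [ 39.5   8.9 -38.  -10.2 -40.5 -10.5  37.8   9.2  -1.3   1.6  -0.3   0.3
   0.7  -0.5  -1.4  -0.7  39.    8.2 -38.5 -10.1]
bar w [[0.58980416 0.17333399 0.20813393]] side bar ends [[324.4, 161.4], [326.1, 142.8]]
```

```bash
sed -i 's/^top=.*/top=np.array([[291.75,170],[252.5,160.75],[237.75,217.5],[277,226.75]])/; s/^tb=.*/tb=np.array([[279.5,171.7],[239.8,163.2]])/' fit.py; python3 fit.py
```

```text
[0.57217525 0.17747835 2.89943016 0.19895643] 0.9062495173797381
side corners [[342.0, 212.3], [341.5, 189.2], [286.2, 187.8], [283.1, 210.7]]
[2, 1, 0, 3] [0.57416758 0.17748192 2.90134013 0.21827191] 3.375389087539242 [-0.3 -1.2  0.3 -0.5 -0.1 -0.2  0.1 -0.5 -0.6  1.2 -1.  -0.2 -0.1  0.2
 -0.8  0.2 -0.9 -0.   0.6 -0. ]
bar w [[0.58685883 0.17437276 0.20919439]] side bar ends [[324.1, 161.1], [324.6, 142.4]]
```

Request:
send_rows([
  [[0,0,6,0,8.5],[0,0,13,0,8.5],[6,8,13,0.15,8.5],[12,16,13,0.3,5],[18,26,13,0.45,3],[24,36,13,0.6,3],[30,46,13,0.75,3],[36,56,13,0.9,3],[39,63.3,13,0.925,3],[39,63.3,13,0.925,3],[39,63.3,13,0.925,3],[39,63.3,13,0.925,3]],
])

```text
clock: 2.4
eef_pos: [0.5293, 0.0716, 0.3613]
tool_rot: [0.787, 0.617, 0.0, 0.0]
ft_force: [1.4, -1.1, 0.5]
grip_width: 0.0302
```

```bash
cat > look.py <<'E'
from h import *
import sys
n,f=sys.argv[1],sys.argv[2]
o=bot.get_obs(); im=vision.camera(n); cv2.imwrite(f"pics/{f}.png",im[:,:,::-1])
np.savez(f"pics/{f}.npz",p=o["eef_pos"],q=o["tool_rot"])
y=R.from_quat(o["tool_rot"]).as_matrix()
print("t",round(o["clock"],2),"p",np.round(o["eef_pos"],4),"tx yaw",round(float(np.arctan2(y[1,0],y[0,0])),3),"z",y[:,2].round(3),"F",np.round(o["ft_force"],1),"w",round(o["grip_width"],4),"j",np.round(o["joint_pos"],2))
for t in sys.argv[3:]: print(t,[(d['uv'],round(d['score'],2)) for d in vision.boxes_of(t,n)][:2])
E
python3 look.py wrist w1 bail_bar nut_jar
```

```text
t 2.4 p [0.5293 0.0716 0.3613] tx yaw 1.331 z [ 0.001 -0.    -1.   ] F [ 1.4 -1.1  0.5] w 0.0302 j [ 0.13  0.3   0.42  1.69 -0.    1.95]
bail_bar [([351.9, 58.0], 0.92), ([145.0, 15.6], 0.37)]
nut_jar [([434.6, 368.5], 0.54)]
```

View pics/w1.png

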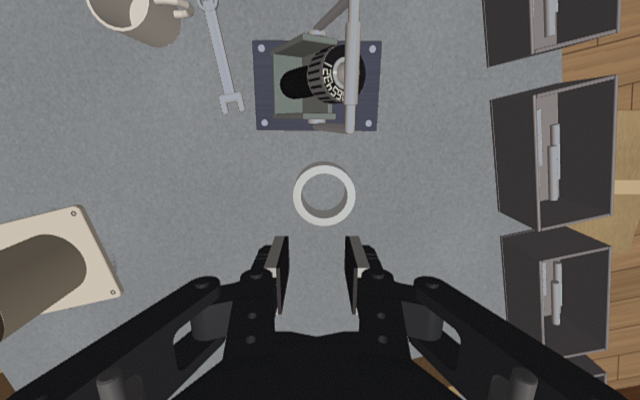

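Wrist view: the bar runs vertically at about column 351, rows 0–130, with the collar numbers beside it. The move ended short because of the speed limit. I'll carry on to above the bar.

Request:
send_rows([
  [[3,5,0,0,3],[5.8,9,0,0,3],[5.8,9,0,0,3],[5.8,9,0,0,3]],
])

```text
clock: 3.05
eef_pos: [0.5862, 0.1584, 0.3612]
tool_rot: [0.787, 0.617, -0.0, 0.0]
ft_force: [-0.2, -0.0, -0.7]
grip_width: 0.0302
```

```bash
python3 look.py wrist w2 bail_bar collar_grip
```

```text
t 3.05 p [0.5862 0.1584 0.3612] tx yaw 1.33 z [-0.001 -0.001 -1.   ] F [-0.2 -0.  -0.7] w 0.0302 j [ 0.26  0.48  0.68  1.77 -0.    2.08]
bail_bar [([298.3, 158.5], 0.71), ([313.4, 163.7], 0.59)]
collar_grip [([300.3, 159.7], 0.79)]
```

View pics/w2.png

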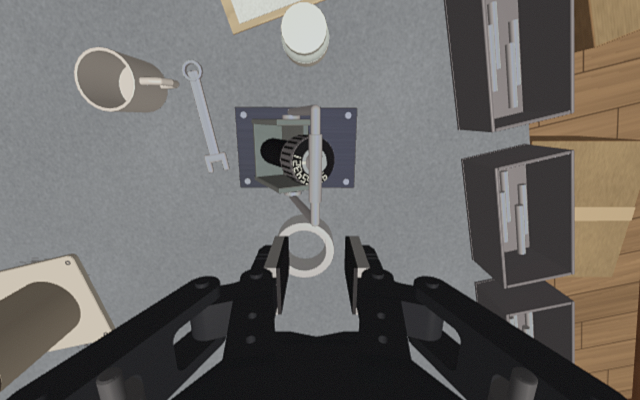

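Run:
```python
from h import *
d=np.load("pics/w2.npz"); o={"eef_pos":d["p"],"tool_rot":d["q"]}
v=[.57417,.17748,2.9013]
pl=[[-80,67,12],[-80,-67,12],[120,-67,12],[120,67,12]]
print(proj("wrist",d2w(v,pl),o).round(1).tolist())
for b in (0,.1,.2,.25): print(b,proj("wrist",d2w(v,[bar(b,58),bar(b,0),bar(b,-58)]),o).round(1).tolist(), d2w(v,bar(b)).round(4))
print("nose",proj("wrist",d2w(v,drv(0,0,158)),o))
a=cv2.imread("pics/w2.png")[90:235,220:370];cv2.imwrite("pics/w2c.png",cv2.resize(a,None,fx=4,fy=4,interpolation=cv2.INTER_CUBIC))
```

```text
[[353.1, 189.1], [355.8, 109.2], [233.2, 109.4], [239.3, 189.3]]
0 [[333.8, 220.8], [334.6, 169.7], [335.5, 113.0]] [[0.6082 0.1692 0.1995]]
0.1 [[325.2, 222.4], [325.6, 170.5], [326.0, 112.9]] [[0.5987 0.1715 0.2046]]
0.2 [[315.9, 223.7], [315.8, 171.2], [315.7, 112.9]] [[0.5887 0.1739 0.2086]]
0.25 [[311.1, 224.2], [310.7, 171.5], [310.3, 112.8]] [[0.5836 0.1752 0.2102]]
nose [[319.35086851 165.61018214]]
```

View pics/w2c.png

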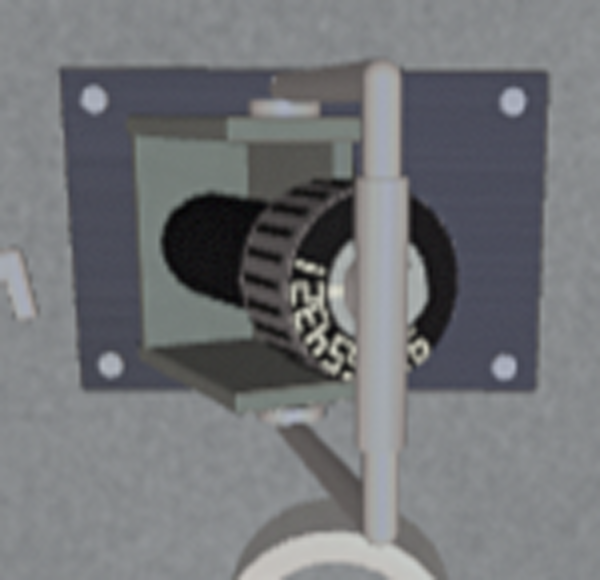

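The numbers read 1, 2, 3, 4, 5 going round anticlockwise, and the index line at crop (337,290) points at 2. The bar at column 315 gives a bail angle of about 0.2, and the fit agrees to about 2 mm. Next I'll compute the caging and arc path.

Run:
```python
from h import *
p=bot.get_obs()["eef_pos"]; v=[.57417,.17748,2.9013]
for b in [.2,.3,.4,.5,.6,.7,.8,.9,1.0,1.1,1.2,1.3,1.4,1.5,1.6,1.66]:
    lead=0 if b<.25 else 4
    w=d2w(v,bar(b)+[lead,0,-22])[0]; print(b,((w-p)*100).round(1).tolist())
```

```text
0.2 [0.3, 1.6, -17.6]
0.3 [-1.1, 1.9, -17.3]
0.4 [-2.2, 2.2, -17.1]
0.5 [-3.3, 2.5, -17.0]
0.6 [-4.3, 2.7, -17.0]
0.7 [-5.4, 3.0, -17.2]
0.8 [-6.4, 3.2, -17.4]
0.9 [-7.4, 3.5, -17.8]
1.0 [-8.4, 3.7, -18.2]
1.1 [-9.3, 3.9, -18.8]
1.2 [-10.2, 4.2, -19.4]
1.3 [-11.0, 4.3, -20.2]
1.4 [-11.7, 4.5, -21.0]
1.5 [-12.4, 4.7, -21.8]
1.6 [-12.9, 4.8, -22.8]
1.66 [-13.2, 4.9, -23.4]
```

Request:
send_rows([
  [[0.3,1.6,-5,0,4],[0.3,1.6,-10,0,4],[0.3,1.6,-13,0,4],[0.3,1.6,-15.5,0,4],[0.3,1.6,-17.6,0,4],[0.3,1.6,-17.6,0,4],[0.3,1.6,-17.6,0,2.2],[0.3,1.6,-17.6,0,2.2]],
])

```text
clock: 4.2
eef_pos: [0.5903, 0.1756, 0.1869]
tool_rot: [0.787, 0.617, 0.001, 0.001]
ft_force: [1.0, -0.6, 0.1]
grip_width: 0.0221
```

```bash
python3 look.py wrist w3; python3 look.py side s3; python3 -c "
import cv2
a=cv2.imread('pics/s3.png')[90:240,230:410];cv2.imwrite('pics/s3c.png',cv2.resize(a,None,fx=4,fy=4,interpolation=cv2.INTER_CUBIC))"
```

```text
t 4.2 p [0.5903 0.1756 0.1869] tx yaw 1.33 z [ 0.003  0.001 -1.   ] F [ 1.  -0.6  0.1] w 0.0221 j [ 0.29  0.49  0.25  1.33 -0.    2.1 ]
t 4.25 p [0.5902 0.1757 0.1867] tx yaw 1.331 z [ 0.003  0.001 -1.   ] F [0.5 0.4 0.4] w 0.0219 j [0.29 0.49 0.25 1.33 0.   2.1 ]
```

View pics/w3.png

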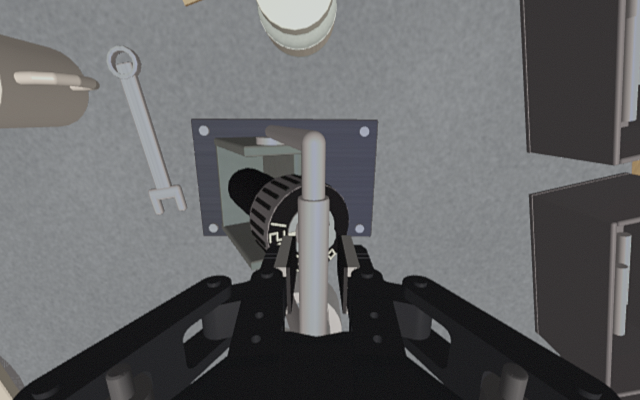

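View pics/s3c.png

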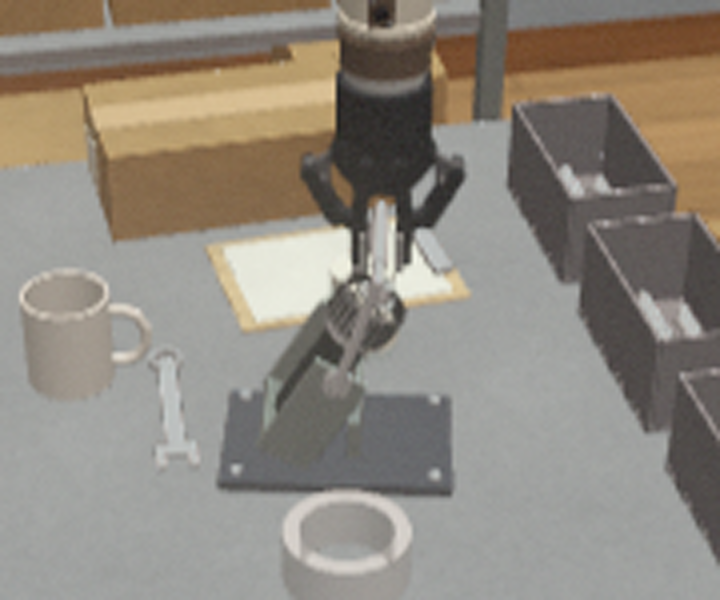

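The bar lies centred between the pads (wrist column 315, rows 195–330). Now I swing it back along the arc.

Request:
send_rows([
  [[-1.4,0.3,0.3,0,2.2],[-2.5,0.6,0.5,0,2.2],[-3.6,0.9,0.6,0,2.2],[-4.6,1.1,0.6,0,2.2],[-5.7,1.4,0.4,0,2.2],[-6.7,1.6,0.2,0,2.2],[-7.7,1.9,-0.2,0,2.2],[-8.7,2.1,-0.6,0,2.2],[-9.6,2.3,-1.2,0,2.2],[-10.5,2.6,-1.8,0,2.2]],
])

```text
clock: 5.55
eef_pos: [0.4838, 0.2013, 0.1665]
tool_rot: [0.787, 0.617, -0.0, 0.0]
ft_force: [3.8, -1.6, -1.7]
grip_width: 0.0222
```

```bash
python3 look.py wrist w4
```

```text
t 5.55 p [0.4838 0.2013 0.1665] tx yaw 1.33 z [-0.    -0.001 -1.   ] F [ 3.8 -1.6 -1.7] w 0.0222 j [ 0.39  0.32 -0.05  1.19 -0.    2.21]
```

View pics/w4.png

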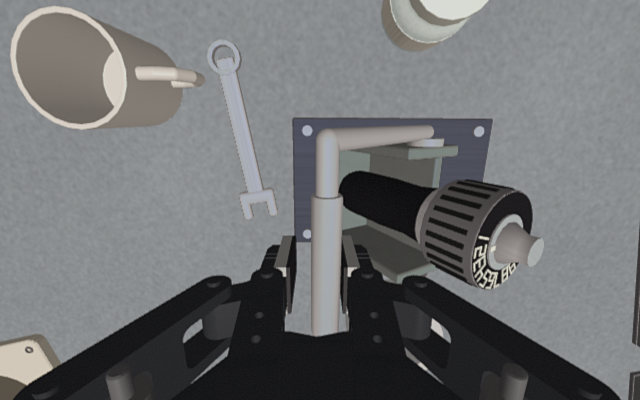

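Request:
send_rows([
  [[-0.8,0.2,-0.8,0,2.2],[-1.5,0.4,-1.6,0,2.2],[-2.2,0.5,-2.4,0,2.2],[-2.7,0.6,-3.2,0,2.2],[-3.1,0.7,-3.8,0,2.2],[-3.1,0.7,-3.8,0,2.2]],
])

```text
clock: 6.35
eef_pos: [0.456, 0.2087, 0.1295]
tool_rot: [0.787, 0.617, 0.002, 0.002]
ft_force: [8.7, -0.4, -2.5]
grip_width: 0.022
```

```bash
python3 look.py wrist w5;  python3 - <<'E'
from h import *
d=np.load("pics/w5.npz"); o={"eef_pos":d["p"],"tool_rot":d["q"]};v=[.57417,.17748,2.9013]
for b in (1.3,1.4,1.5,1.6,1.66): print(b,proj("wrist",d2w(v,[bar(b,0),bar(b,-35),bar(b,-58)]),o).round(1).tolist(), d2w(v,bar(b)).round(4))
E
```

```text
t 6.35 p [0.456  0.2087 0.1295] tx yaw 1.33 z [ 0.006 -0.    -1.   ] F [ 8.7 -0.4 -2.5] w 0.022 j [ 0.43  0.31 -0.18  1.08 -0.    2.24]
1.3 [[387.3, 317.3], [394.1, 228.5], [399.4, 160.1]] [[0.4799 0.2006 0.1828]]
1.4 [[363.6, 303.9], [367.7, 220.5], [370.9, 156.9]] [[0.4726 0.2024 0.1747]]
1.5 [[344.6, 291.2], [346.9, 212.9], [348.6, 153.9]] [[0.4662 0.2039 0.1659]]
1.6 [[330.1, 279.4], [331.1, 206.0], [331.8, 151.2]] [[0.4607 0.2053 0.1565]]
1.66 [[323.3, 272.8], [323.7, 202.1], [324.0, 149.7]] [[0.4578 0.206  0.1506]]
```

View pics/w5.png

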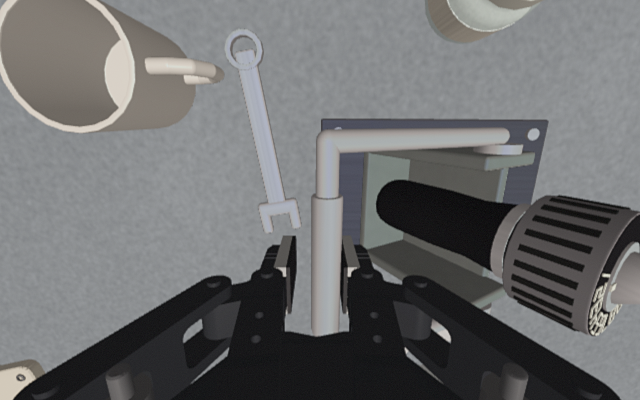

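The bar is at column 326, so the bail is at about 1.62 and against its stop. I'll lift off, move above the collar and turn the tool so the jaws lie across the hinge line.

Request:
send_rows([
  [[0.3,0,0,0,3.4],[0.3,0,5,0,3.4],[0.3,0,11,0,4],[0.3,0,17,0.1,8.2],[3,-0.6,20,0.28,8.2],[6,-1.5,20,0.46,8.2],[9,-2.2,20,0.64,8.2],[12,-3,20,0.82,8.2],[12.5,-3.1,20,1,8.2],[12.5,-3.1,20,1.18,8.2],[12.5,-3.1,20,1.36,8.2],[12.5,-3.1,20,1.54,8.2]],
])

```text
clock: 7.9
eef_pos: [0.5775, 0.1775, 0.3281]
tool_rot: [0.132, 0.991, -0.001, -0.002]
ft_force: [-0.3, 0.6, 0.5]
grip_width: 0.082
```

Request:
send_rows([
  [[0,0,-3,0.18,8.2],[0,0,-5,0.36,8.2],[0,0,-5,0.41,8.2],[0,0,-5,0.41,8.2]],
])

```text
clock: 8.4
eef_pos: [0.5774, 0.1775, 0.2781]
tool_rot: [-0.069, 0.998, -0.0, -0.002]
ft_force: [-1.0, -0.2, -0.0]
grip_width: 0.082
```

```bash
python3 look.py wrist w6 collar_grip;  python3 - <<'E'
from h import *
d=np.load("pics/w6.npz"); o={"eef_pos":d["p"],"tool_rot":d["q"]};v=[.57417,.17748,2.9013]
print("nose end",proj("wrist",d2w(v,[drv(0,0,158),drv(30,0,142),drv(-30,0,142),drv(0,30,142),drv(0,-30,142)]),o).round(1).tolist(),"grip target",d2w(v,drv(0,0,128)))
E
```

```text
t 8.4 p [0.5774 0.1775 0.2781] tx yaw -3.003 z [-0.003 -0.001 -1.   ] F [-1.  -0.2 -0. ] w 0.082 j [0.3  0.45 0.42 1.55 0.   0.16]
collar_grip [([324.7, 186.7], 0.91)]
nose end [[309.4, 214.4], [323.4, 180.7], [303.7, 220.9], [283.2, 191.0], [341.8, 213.4]] grip target [[0.57805507 0.17652805 0.14585125]]
```

View pics/w6.png

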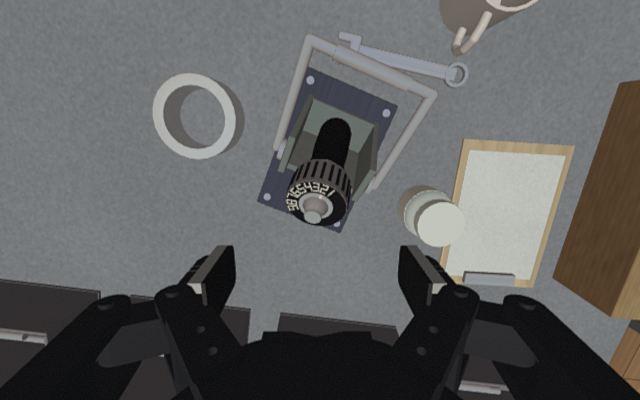

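```bash
python3 -c "
import cv2
a=cv2.imread('pics/w6.png')[130:250,250:380];cv2.imwrite('pics/w6c.png',cv2.resize(a,None,fx=5,fy=5,interpolation=cv2.INTER_CUBIC))"
```

```text
(no output)
```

View pics/w6c.png

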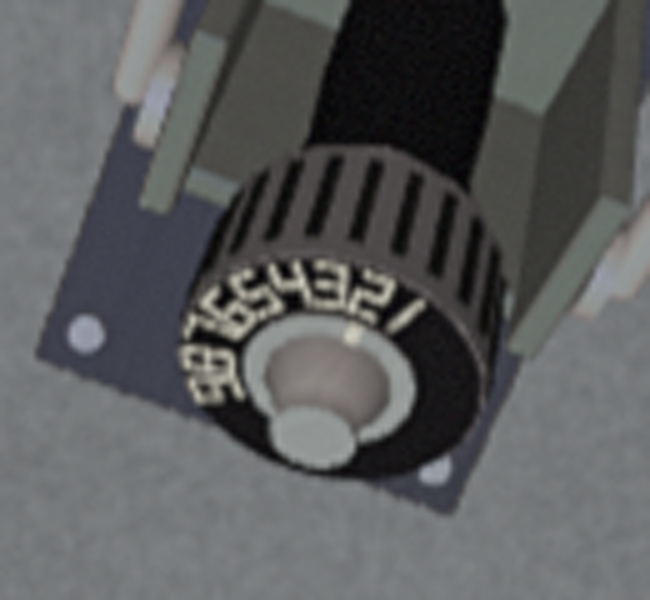

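```bash
cat > num.py <<'E'
from h import *
from scipy.optimize import least_squares
V=[.57417,.17748,2.9013]
def fitnum(f,meas):
    d=np.load(f"pics/{f}.npz"); o={"eef_pos":d["p"],"tool_rot":d["q"]}
    ns=list(meas); m=np.array([meas[n] for n in ns],float)
    def pr(u): 
        P=[drv(u[1]*np.cos(a),u[1]*np.sin(a),142) for a in [(n-u[0])*np.pi/10 for n in ns]]
        return proj("wrist",d2w(V,P),o)+u[2:4]
    best=min((least_squares(lambda u:(pr(u)-m).ravel(),[s,22,0,0]) for s in range(1,10)),key=lambda s:s.cost)
    print("set number",best.x.round(2),"cost",best.cost.round(2))
E
python3 - <<'E'
from num import *
c=lambda x,y:(250+x/5,130+y/5)
fitnum("w6",{1:c(407,315),2:c(376,302),3:c(331,287),4:c(292,288),5:c(255,292),6:c(233,312),7:c(208,332),8:c(225,370)})
E
```

```text
set number [ 1.94 23.58  3.91  3.81] cost 7.1
```

The fit says the collar is set at 2, so it needs 5 clicks clockwise. I'll descend around the collar and grip it.

Request:
send_rows([
  [[0.25,0.2,-4,0,8.4],[0.25,0.2,-8,0,8.4],[0.25,0.2,-11,0,8.4],[0.25,0.2,-13.5,0,8.4],[0.25,0.2,-15.2,0,8.4],[0.25,0.2,-15.2,0,8.4]],
])

```text
clock: 9.25
eef_pos: [0.5798, 0.1793, 0.1257]
tool_rot: [-0.069, 0.998, -0.0, -0.002]
ft_force: [-1.4, -1.1, 0.2]
grip_width: 0.084
```

```bash
python3 look.py wrist w7; python3 look.py side s7; python3 -c "
import cv2
a=cv2.imread('pics/s7.png')[90:240,230:410];cv2.imwrite('pics/s7c.png',cv2.resize(a,None,fx=4,fy=4,interpolation=cv2.INTER_CUBIC))"
```

```text
t 9.25 p [0.5798 0.1793 0.1257] tx yaw -3.003 z [-0.003 -0.001 -1.   ] F [-1.4 -1.1  0.2] w 0.084 j [0.3  0.51 0.13 1.19 0.   0.16]
t 9.3 p [0.5807 0.1796 0.127 ] tx yaw -3.003 z [-0.001 -0.    -1.   ] F [-0.3  0.8 -0.5] w 0.0838 j [0.3  0.51 0.13 1.19 0.   0.16]
```

View pics/w7.png

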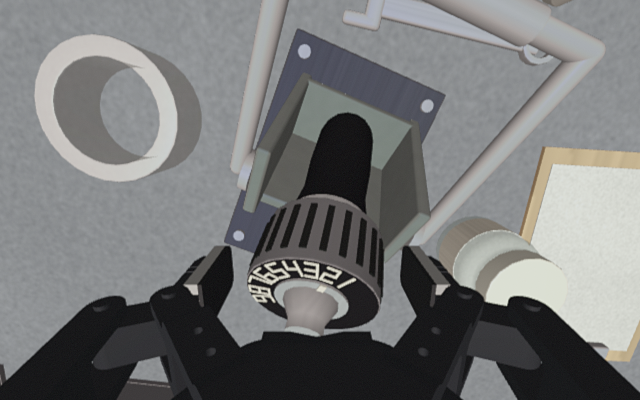

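View pics/s7c.png

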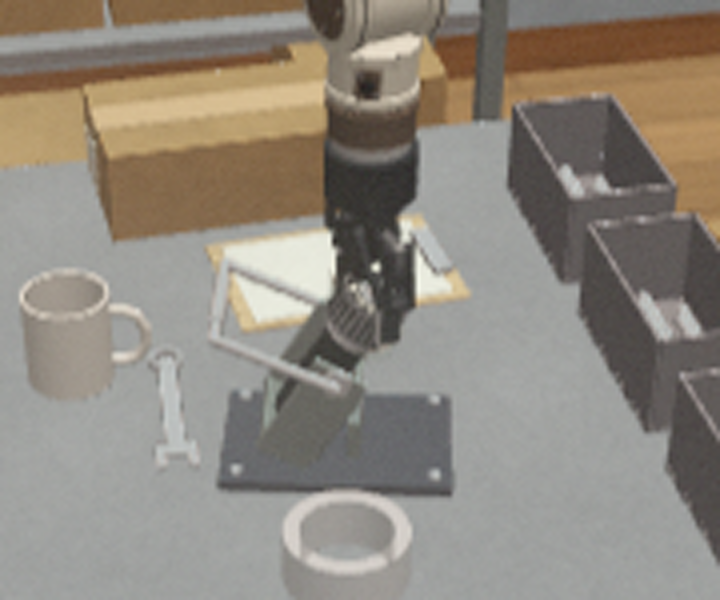

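Run:
```python
from h import *
d=np.load("pics/w7.npz"); o={"eef_pos":d["p"],"tool_rot":d["q"]};v=[.57617,.18048,2.9013]
Rm=R.from_quat(o["tool_rot"]).as_matrix()
f=lambda t:(o["eef_pos"]+Rm@np.array(t))
print(proj("wrist",[f([0,0,-.026]),f([.011,.042,-.013]),f([-.011,.042,-.013]),f([.011,.042,-.040])],o).round(0).tolist())
print(proj("wrist",d2w(v,[drv(0,0,142),drv(0,30,142),drv(0,-30,142),drv(30,0,142),drv(0,0,125),drv(0,30,125),drv(0,-30,125),drv(0,0,158)]),o).round(0).tolist())
```

```text
[[317.0, 276.0], [402.0, 243.0], [399.0, 282.0], [422.0, 270.0]]
[[312.0, 297.0], [247.0, 275.0], [373.0, 319.0], [337.0, 265.0], [319.0, 265.0], [260.0, 244.0], [375.0, 285.0], [304.0, 334.0]]
```

The geometry agrees with the picture: nose end near (303,330), jaws symmetric about column 318. I'll grip and make the first stroke of about 2 clicks.

Request:
send_rows([
  [[0,0,0,0,6.5],[0,0,0,0,5],[0,0,0,0,5],[0,0,0,0,5],[0,0,0,0,5]],
])

```text
clock: 9.98
eef_pos: [0.5818, 0.18, 0.1297]
tool_rot: [-0.069, 0.998, 0.001, 0.002]
ft_force: [-2.3, -1.2, 5.4]
grip_width: 0.0606
```

```bash
python3 look.py wrist w8
```

```text
t 9.97 p [0.5818 0.18   0.1297] tx yaw -3.003 z [ 0.003  0.002 -1.   ] F [-2.3 -1.2  5.4] w 0.0606 j [0.3  0.51 0.13 1.19 0.   0.16]
```

View pics/w8.png

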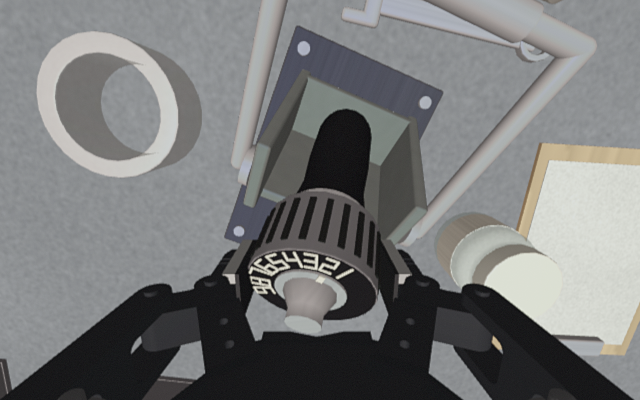

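Request:
send_rows([
  [[0,0,0,-0.1,5],[0,0,0,-0.2,5],[0,0,0,-0.3,5],[0,0,0,-0.4,5],[0,0,0,-0.5,5],[0,0,0,-0.6,5],[0,0,0,-0.7,5],[0,0,0,-0.78,5],[0,0,0,-0.78,5]],
])

```text
clock: 11.15
eef_pos: [0.5801, 0.1779, 0.1288]
tool_rot: [0.312, 0.95, -0.003, 0.001]
ft_force: [-1.1, 1.0, 8.3]
grip_width: 0.0581
```

```bash
python3 look.py wrist w9
```

```text
t 11.15 p [0.5801 0.1779 0.1288] tx yaw 2.507 z [-0.    -0.007 -1.   ] F [-1.1  1.   8.3] w 0.0581 j [ 0.3   0.51  0.13  1.19 -0.01  0.94]
```

View pics/w9.png

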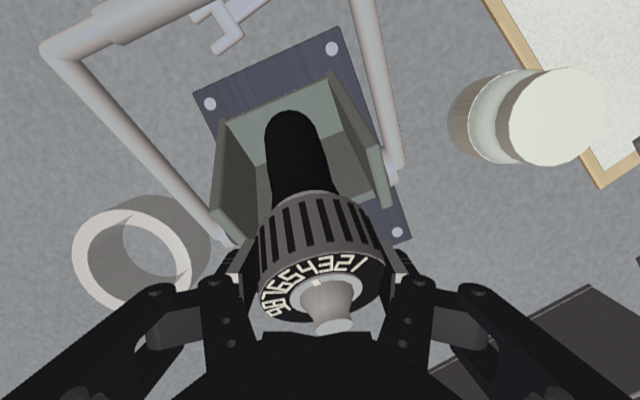

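The collar turned with the jaws and the index is now near 4. I'll release, swing back and look.

Request:
send_rows([
  [[0,0,0,0,8.4],[0,0,0,0,8.4],[0,0,0,0,8.4],[0,0,0,0.18,8.4],[0,0,0,0.36,8.4],[0,0,0,0.54,8.4],[0,0,0,0.72,8.4],[0,0,0,0.82,8.4],[0,0,0,0.82,8.4]],
])

```text
clock: 12.32
eef_pos: [0.581, 0.1796, 0.127]
tool_rot: [-0.089, 0.996, 0.0, -0.0]
ft_force: [-0.1, 0.2, -0.7]
grip_width: 0.0838
```

```bash
python3 look.py wrist w10;python3 -c "
import cv2
a=cv2.imread('pics/w10.png')[200:350,220:400];cv2.imwrite('pics/w10c.png',cv2.resize(a,None,fx=4,fy=4,interpolation=cv2.INTER_CUBIC))"
```

```text
t 12.32 p [0.581  0.1796 0.127 ] tx yaw -2.964 z [-0.  0. -1.] F [-0.1  0.2 -0.7] w 0.0838 j [0.3  0.51 0.13 1.19 0.   0.12]
```

View pics/w10c.png

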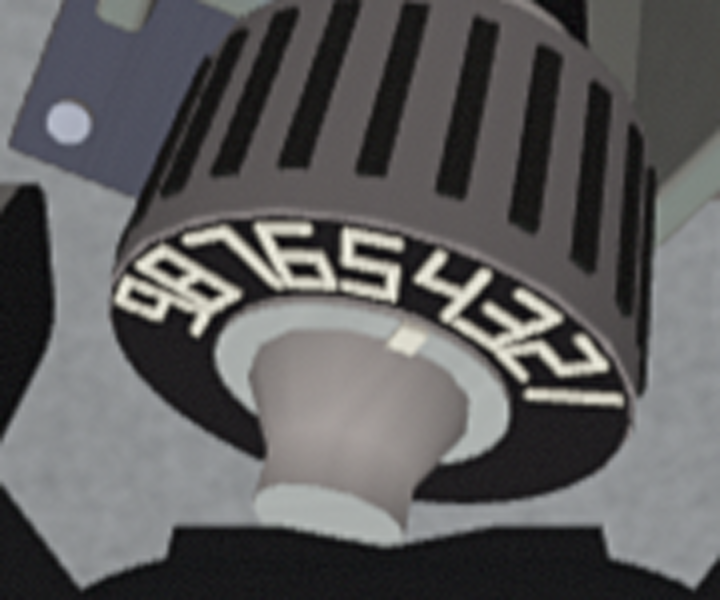

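Run:
```python
from num import *
c=lambda x,y:(220+x/4,200+y/4)
fitnum("w10",{1:c(573,396),2:c(563,355),3:c(505,325),4:c(452,285),5:c(370,265),6:c(297,257),7:c(243,255),8:c(195,290),9:c(155,305)})
```

```text
set number [ 4.05 23.84  5.75  8.28] cost 16.1
```

The collar is at 4. Second stroke: 2 more clicks.

Request:
send_rows([
  [[0,0,0,0,6.5],[0,0,0,0,5],[0,0,0,0,5],[0,0,0,0,5],[0,0,0,-0.1,5],[0,0,0,-0.2,5],[0,0,0,-0.3,5],[0,0,0,-0.4,5],[0,0,0,-0.5,5],[0,0,0,-0.6,5],[0,0,0,-0.7,5],[0,0,0,-0.8,5]],
])

```text
clock: 13.88
eef_pos: [0.578, 0.1785, 0.1259]
tool_rot: [0.303, 0.953, -0.004, -0.002]
ft_force: [0.7, 4.1, 21.5]
grip_width: 0.0582
```

Request:
send_rows([
  [[0,0,0,0,5],[0,0,0,0,8.4],[0,0,0,0,8.4],[0,0,0,0,8.4],[0,0,0,0.18,8.4],[0,0,0,0.36,8.4],[0,0,0,0.54,8.4],[0,0,0,0.58,8.4],[0,0,0,0.58,8.4]],
])

```text
clock: 15.0
eef_pos: [0.5811, 0.1794, 0.1271]
tool_rot: [0.021, 1.0, 0.0, 0.0]
ft_force: [0.5, 0.2, 0.4]
grip_width: 0.0839
```

```bash
python3 look.py wrist w11;python3 -c "
import cv2
a=cv2.imread('pics/w11.png')[200:350,220:400];cv2.imwrite('pics/w11c.png',cv2.resize(a,None,fx=4,fy=4,interpolation=cv2.INTER_CUBIC))"
```

```text
t 15.0 p [0.5811 0.1794 0.1271] tx yaw 3.1 z [ 0.  0. -1.] F [0.5 0.2 0.4] w 0.0839 j [0.3  0.51 0.13 1.19 0.   0.34]
```

View pics/w11c.png

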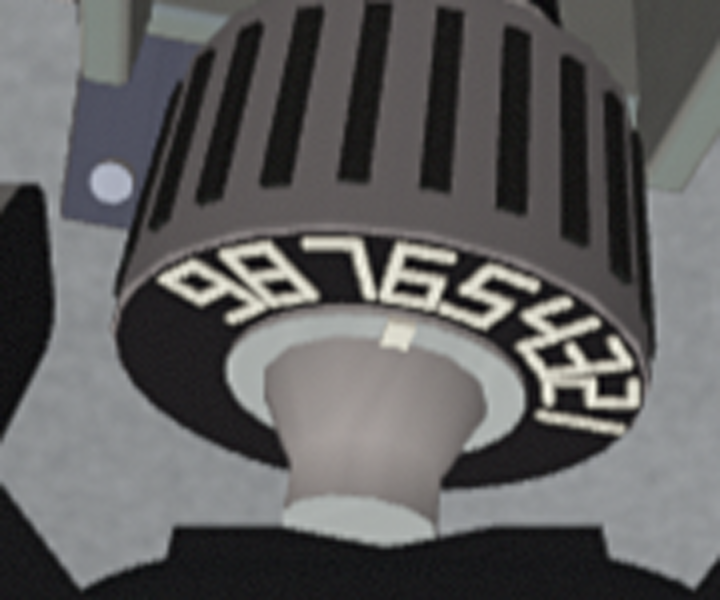

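The index points at 6. One more click: about -0.36 rad of yaw, from +0.2 to -0.16.

Request:
send_rows([
  [[0,0,0,0,6.5],[0,0,0,0,5],[0,0,0,0,5],[0,0,0,0,5],[0,0,0,-0.1,5],[0,0,0,-0.2,5],[0,0,0,-0.3,5],[0,0,0,-0.37,5],[0,0,0,-0.37,5]],
])

```text
clock: 16.18
eef_pos: [0.5801, 0.179, 0.1272]
tool_rot: [0.202, 0.979, -0.002, -0.0]
ft_force: [-2.0, 0.8, 6.1]
grip_width: 0.058
```

Request:
send_rows([
  [[0,0,0,0,8.4],[0,0,0,0,8.4],[0,0,0,0,8.4],[0,0,0,0,8.4]],
])

```text
clock: 16.68
eef_pos: [0.5811, 0.1796, 0.1271]
tool_rot: [0.204, 0.979, 0.0, -0.0]
ft_force: [0.8, 0.2, 0.0]
grip_width: 0.0843
```

```bash
python3 look.py wrist w12;python3 -c "
import cv2
a=cv2.imread('pics/w12.png')[200:350,220:400];cv2.imwrite('pics/w12c.png',cv2.resize(a,None,fx=4,fy=4,interpolation=cv2.INTER_CUBIC))"
```

```text
t 16.68 p [0.5811 0.1796 0.1271] tx yaw 2.73 z [ 0.  0. -1.] F [0.8 0.2 0. ] w 0.0843 j [0.3  0.51 0.13 1.19 0.   0.71]
```

View pics/w12c.png

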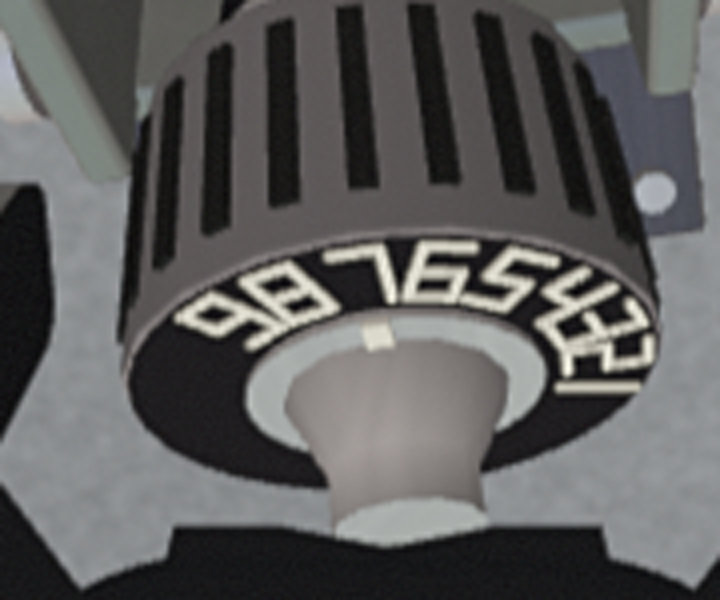

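Run:
```python
from num import *
c=lambda x,y:(220+x/4,200+y/4)
fitnum("w11",{1:c(582,421),2:c(605,390),3:c(575,360),4:c(540,335),5:c(490,297),6:c(418,282),7:c(345,265),8:c(270,275),9:c(205,295)})
fitnum("w12",{1:c(598,388),2:c(620,360),3:c(592,338),4:c(555,300),5:c(507,282),6:c(435,273),7:c(370,268),8:c(290,290),9:c(230,320)})
```

```text
set number [ 6.03 23.91  6.03  7.9 ] cost 14.96
set number [ 7.08 23.9   7.04  4.89] cost 16.01
```

The collar is clicked in at 7: the index points at 7 and the fit gives 7.08. I'll lift off and go back over the bar.

Request:
send_rows([
  [[0,0,4,0,8.4],[0,0,9,0,8.4],[0,0,15,0,8.4],[-3,0.7,18,-0.18,6],[-6,1.4,18,-0.36,4],[-9,2.1,18,-0.54,4],[-12.2,2.9,18,-0.72,4],[-12.2,2.9,18,-0.9,4],[-12.2,2.9,18,-1.08,4],[-12.2,2.9,18,-1.26,4],[-12.2,2.9,18,-1.4,4],[-12.2,2.9,18,-1.4,4]],
])

```text
clock: 18.23
eef_pos: [0.459, 0.2086, 0.3073]
tool_rot: [0.786, 0.618, 0.0, -0.0]
ft_force: [-0.2, -0.0, -0.6]
grip_width: 0.0406
```

```bash
python3 look.py wrist w13;  python3 - <<'E'
from h import *
d=np.load("pics/w13.npz"); o={"eef_pos":d["p"],"tool_rot":d["q"]};v=[.57617,.18048,2.9013]
for b in (1.5,1.6,1.66): print(b,proj("wrist",d2w(v,[bar(b,0),bar(b,-35),bar(b,35)]),o).round(1).tolist(), d2w(v,bar(b)).round(4))
E
```

```text
t 18.23 p [0.459  0.2086 0.3073] tx yaw 1.332 z [ 0.  0. -1.] F [-0.2 -0.  -0.6] w 0.0406 j [0.43 0.23 0.19 1.53 0.   2.24]
1.5 [[326.2, 188.1], [326.6, 153.4], [325.8, 220.6]] [[0.4682 0.2069 0.1659]]
1.6 [[320.4, 186.0], [320.6, 152.3], [320.3, 217.6]] [[0.4627 0.2083 0.1565]]
1.66 [[317.6, 184.7], [317.7, 151.6], [317.5, 215.8]] [[0.4598 0.209  0.1506]]
```

View pics/w13.png

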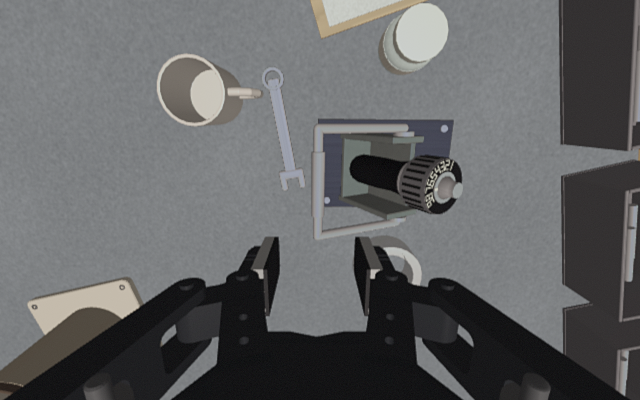

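The bar is at column 318, matching a bail angle of about 1.66. I'll descend over it.

Request:
send_rows([
  [[0,0,-5,0,4],[0,0,-10,0,4],[0,0,-13.5,0,4],[0,0,-16,0,4],[0,0,-17.7,0,4],[0,0,-17.7,0,2.2],[0,0,-17.7,0,2.2],[0,0,-17.7,0,2.2]],
])

```text
clock: 19.27
eef_pos: [0.4598, 0.209, 0.1313]
tool_rot: [0.787, 0.618, 0.001, 0.0]
ft_force: [-0.5, 0.3, 0.3]
grip_width: 0.0221
```

Request:
send_rows([
  [[0.7,-0.2,0.6,0,2.2],[1.2,-0.3,1.6,0,2.2],[1.9,-0.5,2.4,0,2.2],[2.6,-0.7,3.3,0,2.2],[3.4,-0.8,4.1,0,2.2],[4.3,-1.1,4.8,0,2.2],[5.2,-1.3,5.4,0,2.2],[6.2,-1.5,5.9,0,2.2]],
])

```text
clock: 20.27
eef_pos: [0.5216, 0.1935, 0.19]
tool_rot: [0.787, 0.617, 0.0, 0.0]
ft_force: [-2.9, 0.1, 0.8]
grip_width: 0.022
```

```bash
python3 look.py wrist w14
```

```text
t 20.27 p [0.5216 0.1935 0.19  ] tx yaw 1.331 z [ 0.001  0.    -1.   ] F [-2.9  0.1  0.8] w 0.022 j [0.36 0.37 0.08 1.28 0.   2.17]
```

View pics/w14.png

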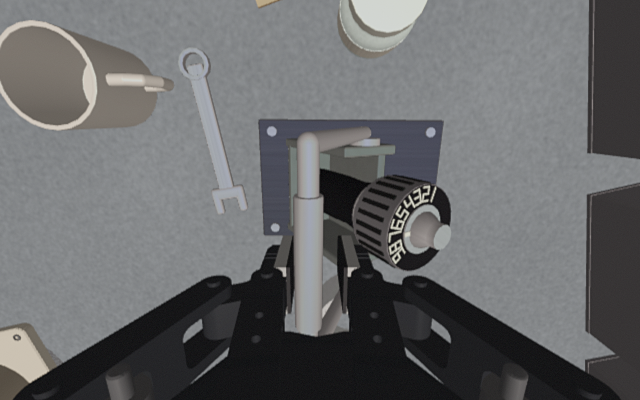

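Request:
send_rows([
  [[1.0,-0.3,0.5,0,2.2],[2.0,-0.5,0.8,0,2.2],[3.1,-0.8,1.1,0,2.2],[4.1,-1.0,1.2,0,2.2],[5.2,-1.3,1.1,0,2.2],[6.3,-1.6,0.9,0,2.2],[7.3,-1.8,0.6,0,2.2],[8.3,-2.0,0.2,0,2.2]],
])

```text
clock: 21.32
eef_pos: [0.6047, 0.1734, 0.1908]
tool_rot: [0.787, 0.617, -0.0, 0.0]
ft_force: [-1.7, 0.3, 1.0]
grip_width: 0.0222
```

```bash
python3 look.py wrist w15;  python3 - <<'E'
from h import *
d=np.load("pics/w15.npz"); o={"eef_pos":d["p"],"tool_rot":d["q"]};v=[.57617,.18048,2.9013]
for b in (0,.1,.2,.3): print(b,proj("wrist",d2w(v,[bar(b,0),bar(b,-35),bar(b,-58)]),o).round(1).tolist(), d2w(v,bar(b)).round(4))
E
```

```text
t 21.32 p [0.6047 0.1734 0.1908] tx yaw 1.331 z [ 0. -0. -1.] F [-1.7  0.3  1. ] w 0.0222 j [ 0.28  0.52  0.31  1.36 -0.    2.09]
0 [[328.6, 256.5], [329.4, 190.5], [329.9, 142.0]] [[0.6102 0.1722 0.1995]]
0.1 [[309.3, 261.1], [308.8, 193.1], [308.4, 142.9]] [[0.6007 0.1745 0.2046]]
0.2 [[288.1, 265.1], [285.9, 195.3], [284.4, 143.7]] [[0.5907 0.1769 0.2086]]
0.3 [[265.2, 268.2], [261.3, 197.1], [258.5, 144.3]] [[0.5804 0.1794 0.2115]]
```

View pics/w15.png

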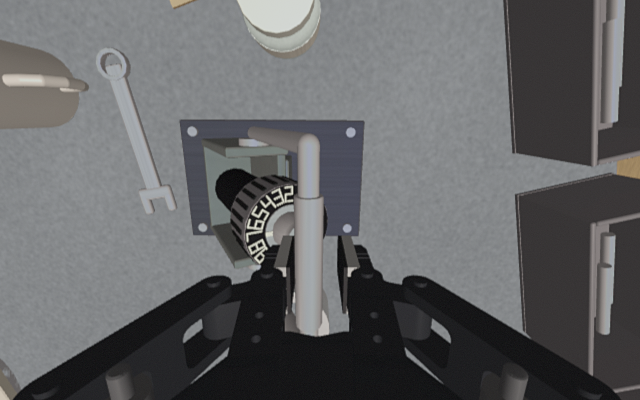

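Bar at column 309, about 0.1 rad. I'll push on to the home stop in small steps and watch the force.

Request:
send_rows([
  [[0.5,-0.1,-0.2,0,2.2],[0.9,-0.2,-0.4,0,2.2],[1.2,-0.3,-0.5,0,2.2],[1.2,-0.3,-0.5,0,2.2]],
])

```text
clock: 21.88
eef_pos: [0.6146, 0.171, 0.1859]
tool_rot: [0.787, 0.618, -0.001, -0.001]
ft_force: [-5.8, 0.1, 0.3]
grip_width: 0.0222
```

```bash
python3 look.py wrist w16;  python3 - <<'E'
from h import *
d=np.load("pics/w16.npz"); o={"eef_pos":d["p"],"tool_rot":d["q"]};v=[.57617,.18048,2.9013]
for b in (0,.05,.1,.2): print(b,proj("wrist",d2w(v,[bar(b,0),bar(b,-35),bar(b,-58)]),o).round(1).tolist(), d2w(v,bar(b)).round(4))
E
```

```text
t 21.88 p [0.6146 0.171  0.1859] tx yaw 1.331 z [-0.003  0.001 -1.   ] F [-5.8  0.1  0.3] w 0.0222 j [0.27 0.54 0.34 1.37 0.   2.08]
0 [[308.5, 261.0], [307.9, 193.0], [307.5, 142.8]] [[0.6102 0.1722 0.1995]]
0.05 [[298.5, 263.6], [297.2, 194.5], [296.2, 143.3]] [[0.6055 0.1733 0.2022]]
0.1 [[287.9, 266.0], [285.8, 195.8], [284.2, 143.8]] [[0.6007 0.1745 0.2046]]
0.2 [[265.2, 270.1], [261.3, 198.2], [258.4, 144.6]] [[0.5907 0.1769 0.2086]]
```

View pics/w16.png

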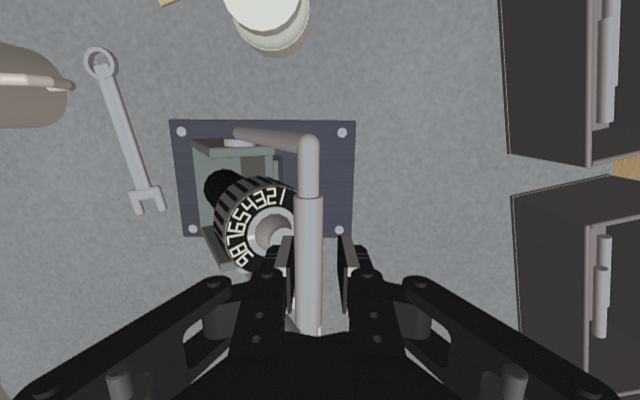

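Force is rising and column 308 fits an angle of about 0. I'll push 4 mm more to confirm it's against the stop.

Request:
send_rows([
  [[0.4,-0.1,0,0,2.2],[0.4,-0.1,0,0,2.2],[0.4,-0.1,0,0,2.2]],
])

```text
clock: 22.3
eef_pos: [0.6148, 0.1709, 0.1858]
tool_rot: [0.786, 0.618, -0.004, -0.004]
ft_force: [-14.5, 1.9, 4.6]
grip_width: 0.0224
```

```bash
python3 look.py wrist w17
```

```text
t 22.3 p [0.6148 0.1709 0.1858] tx yaw 1.333 z [-0.01   0.002 -1.   ] F [-14.5   1.9   4.6] w 0.0224 j [0.27 0.55 0.35 1.38 0.   2.08]
```

The force jumped to 14.5 N with no motion, so it's on the stop. I'll relax, open and lift off.

Request:
send_rows([
  [[-0.6,0.1,0,0,3],[-0.9,0.2,0,0,4],[-0.9,0.2,0,0,4],[-0.9,0.2,2,0,4],[-0.9,0.2,5,0,4],[-0.9,0.2,9,0,4],[-0.9,0.2,14,0,4],[-0.9,0.2,17,0,4],[-0.9,0.2,17,0,4]],
])

```text
clock: 23.48
eef_pos: [0.6126, 0.1717, 0.3595]
tool_rot: [0.787, 0.617, 0.003, 0.002]
ft_force: [-0.2, 0.1, -0.5]
grip_width: 0.0402
```

```bash
python3 look.py wrist w18; python3 look.py side s18; python3 -c "
import cv2
a=cv2.imread('pics/w18.png')[80:250,210:390];cv2.imwrite('pics/w18c.png',cv2.resize(a,None,fx=3.5,fy=3.5,interpolation=cv2.INTER_CUBIC))
a=cv2.imread('pics/s18.png')[90:240,230:410];cv2.imwrite('pics/s18c.png',cv2.resize(a,None,fx=4,fy=4,interpolation=cv2.INTER_CUBIC))"
python3 - <<'E'
from h import *
d=np.load("pics/w18.npz"); o={"eef_pos":d["p"],"tool_rot":d["q"]};v=[.57617,.18048,2.9013]
for b in (0,.05,.1,.2): print(b,proj("wrist",d2w(v,[bar(b,0),bar(b,-35),bar(b,-58)]),o).round(1).tolist())
E
```

```text
t 23.48 p [0.6126 0.1717 0.3595] tx yaw 1.33 z [ 0.007  0.002 -1.   ] F [-0.2  0.1 -0.5] w 0.0402 j [ 0.27  0.54  0.79  1.8  -0.    2.08]
t 23.52 p [0.612  0.1716 0.3572] tx yaw 1.33 z [ 0.003  0.001 -1.   ] F [ 0.3 -1.4 -1.3] w 0.0396 j [ 0.27  0.54  0.78  1.8  -0.    2.08]
0 [[313.7, 185.2], [313.6, 152.5], [313.5, 129.9]]
0.05 [[309.2, 185.7], [308.9, 152.8], [308.7, 130.0]]
0.1 [[304.5, 186.2], [304.1, 153.0], [303.8, 130.1]]
0.2 [[294.6, 187.1], [293.8, 153.5], [293.3, 130.2]]
```

View pics/w18c.png

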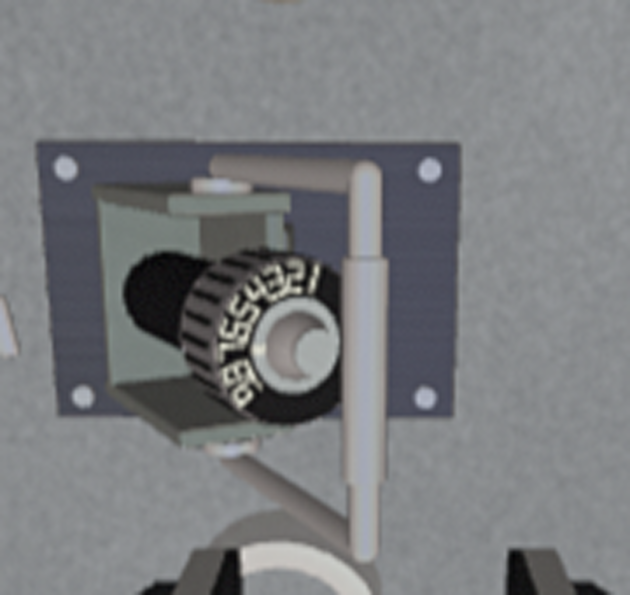

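View pics/s18c.png

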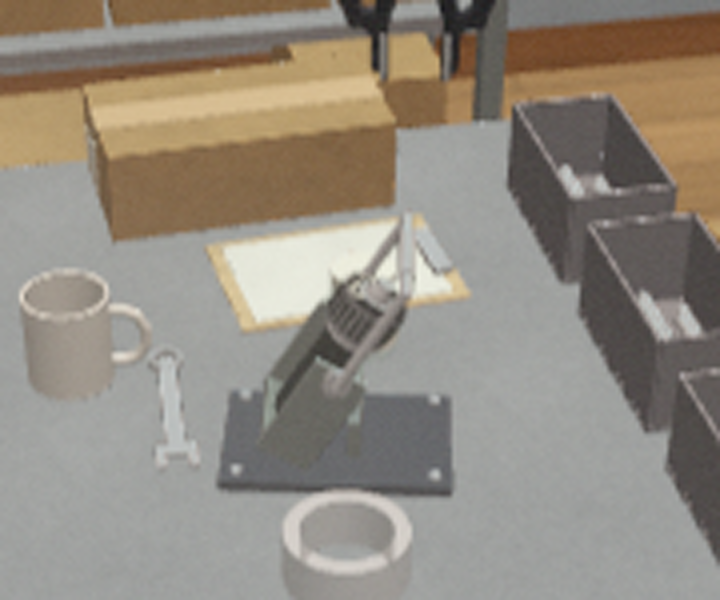

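The bar is at column 314, which the model gives for an angle of 0. The index still points at 7, and the jar, tape, spanner and mug look unmoved. I'll hand it in.

```bash
python3 -c "
from workcell import bot
print(bot.job_done())"
```

```text
the job is handed in; nothing more can be done
None
```

The screwdriver is set to 7 with the guard bail home over the nose. I handed the job in at about 23.5 s of the 72 s allowed; it reported no verdict.

- **Bail back:** I swung it back with the open fingers either side of the crossbar. It reached about 1.62 to 1.66 rad, judged from the wrist camera.
- **Collar:** It started at 2. I turned it in three strokes (2, 2 and 1 clicks). The index line pointed at 7 after release, and a fit to the number positions gave 7.08. It still read 7 in the last picture.
- **Bail home:** I pushed it forward until the force rose to about 14.5 N with no further movement. After lifting off, the crossbar sat at image column 314, and the model puts it at 313.7 for fully home.
- **Clear of everything:** The gripper is well above the driver with no contact force. In the last wrist and side pictures, the mug, spanner, tape roll, jar and clipboard look unmoved. I judged that by eye. The calculator and the small carton were not in those last close-ups, and I did not take a final top view.

The one disagreement was that the first two-camera fit put the dock 2 to 4 mm away from where the wrist camera showed it. I corrected for that before gripping the collar.

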